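# Contact test on a bench press: start, then hold the lever level

## Task

Run a contact test on the little bench press: first press the green start button fully down and let it come back up, without pressing the red stop button; then bring the press's spring-loaded lever (the orange bar) down until its arms are level and hold it there, never forcing it well past level, which would bend the test pins. The test runs only while the lever is held, so finish still holding it level and do not let go; leave the loose things on the bench where they are.

Things in the scene. Friction and masses are not known exactly. Their poses are not given: they have to be found in the camera images.
- press: Blue and aluminium bench press, fixed to the bench, base 200 x 150 mm (x, y) and 25 mm high; its head, over the test nest, reaches 166 mm and the cheek plates 170 mm above the bench. Origin on the bench under the base's middle (base spans 110 mm to -x and 90 mm to +x of it). Its x axis points from the orange bar's side back towards the lever's pivot, y along the bar, z up. It, the start station and the stop station swap places from run to run.
- lever_pivot (a point): Fixed point on the lever's pivot axis, midway between the arms, 150 mm above the bench, 70 mm to +x of the press's origin. The pivot axis lies along the press's y.
- lever_grip (a point): Centre of the lever's orange cross bar, a round bar 20 mm in diameter lying along the press's y, 200 mm from the pivot. Two steel arms (10 mm wide, 18 mm high) run from its ends to the pivot; between them 106 mm of the bar is free, open above, below, in front and behind. At rest the bar is 232 mm above the bench, with the lever level 150 mm. It moves on an arc about the pivot, the bar going down and towards the press's -x, 17 mm outwards by the time it is level.
- lever (a joint): Lever angle in rad: 0 at rest (arms rising 0.42 rad towards the bar), 0.42 with the arms level, 0.66 at the lower stop. Grows as the bar is pushed down. A spring returns it to 0 when let go: about 6 to 8 N at the bar to start it moving, about 11 to 14 N to hold it level. The motion has slight damping and no latch.
- start_station: Beige push-button box, 90 x 90 x 55 mm high, fixed to the bench, carrying the green start button in the middle of its top. Origin on the bench under its middle.
- start_button_top (a point): Centre of the top face of the green start button (36 mm in diameter, in a black housing), 77 mm above the bench; facing up. It is pressed straight down.
- start_button (a joint): Travel of the green button in m: 0 up, 0.006 fully down (about 5 N); springs back when let go.
- stop_button_top (a point): Centre of the top face of the red stop button, the same size, on a like beige box 90 x 90 x 55 mm. Do not press.
- stop_button (a joint): Travel of the red button in m: 0 up, 0.006 fully down (about 5 N). Leave up.
- phone: Loose white phone 145 x 71 x 8 mm lying flat; origin under its middle, x along its length. Leave alone.
- tape_roll: Loose roll of amber tape lying flat, 72 mm across, 19 mm high; origin under its middle. Leave alone.
- screwdriver: Loose screwdriver about 200 mm long, lying on the bench along its x. Leave alone.
- flux_bottle: Loose white bottle, 44 mm across, 100 mm tall, standing; origin under its middle. Leave alone.
Things that resemble listed ones, but are neither listed nor needed, are in the scene too. What is shaped like the start_station but turquoise is not meant.

How it is judged:
By the outcome, as a careful person would: the job done as asked, in the order asked, and still so for the second after the job is handed in, while the arm keeps its last pose, push and grip.
It also fails if it takes over 48 s, if anything falls off the work surface, if the arm or the gripper's body presses on something with over 40 N, if the wrist force passes 120 N, or if a joint passes its speed limit or range.

## Robot

A 7-joint arm with a two-finger parallel gripper is mounted at the origin on the work surface. World frame = base frame: x ahead of the robot, y to its left, z up, the work surface at z = 0. Lengths are in m, angles in degrees, forces in N, time in s.
With the tool pointing down it reaches from about 0.425 to 0.875 m from the base axis. Payload 4.7 kg.
Tool frame: the origin (TCP) lies at the very end of the fingers, on their centre line; the grasp point (between the pads) lies 19 mm behind it (env.grasp_offset is the distance from the TCP to the grasp point, in m); z points along the fingers, y is the line along which they close (so a half turn about z gives the same grasp; the last joint's range is limited). The gripper opens to 87 mm and grips with 3 to 60 N. Pads are 19 mm wide; open, the fingers measure 117 mm over their backs; the gripper's body (75 mm by 190 mm) begins 51 mm behind the grasp point.
Start: joints at [-73.505, 18.392, -4.016, 83.108, 1.295, 78.541, -3.26], TCP at [0.176, 0.626, 0.223] pointing down, gripper open.
Joint ranges: [-163.93, 163.93], [-17.29, 119.83], [-79.2, 71.16], [3.27, 140.29], [-89.18, 269.18], [5.43, 117.66], [-154.24, 154.24]. Speed limits (degrees/s): [147.25, 147.25, 180, 180, 180, 180, 180].

## Interface

Orientations are given as [roll, pitch, yaw] about the fixed x, y, z axes, in that order (R = Rz(yaw) Ry(pitch) Rx(roll)).
In Python, from cell import env gives the robot as it stands. The module is installed in compiled form; this text tells all that it offers.
- The arm moves only by the tool drive_tool, never from a script. Its argument "moves" is one flat list of numbers, 5 for each row, row after row: the shift along the tool's x, y, z in units of 40 mm (1.0 is 40 mm), then the turn about the tool's z in units of 10 degrees (1.0 is 10 degrees), then the finger opening in mm, from 0 to 87. A call has 1 to 5 rows; each row is the pose to reach, as a shift and turn from the pose commanded when the call began, along the tool's axes at that moment; what a row does not reach only later rows make up. A row lasts 1/8 s, in which the tool goes at most 62.5 mm and 10.7 degrees, less where a joint would pass 70% of its speed; a pose out of reach is approached as far as the arm can. A call with a gripper value outside its range is refused whole. The fingers move at their own pace and stop on an object; "squeeze" is the grip in N (left out, the last holds). Time passes only in rows, so rows that repeat a pose let the fingers close. It gives the time, the measured TCP pose, the force, the opening and the grip force at its end, in the units of the state.
- env.get_obs(): the state, without advancing time (a new reading comes with each control period).
- env.read_camera(name): name is "scene" or "side" or "wrist"; returns (picture, depth): 480x640x3 uint8, red, green, blue; 480x640 float32, m along the optical axis (not along the pixel's ray), 0 where there is no reading.
- env.camera_model(name): a dict with "K" (3x3 intrinsics, pixels), "k1" (the pictures are not rectified: a ray, as slopes to the right and down, at radius r is drawn at 1 + k1 r^2 times it, then the intrinsics apply), "rvec" (rotation vector, rad) and "tvec" (3), from world to camera coordinates, as OpenCV has them; the wrist camera has in their place "tool_from_camera" (4x4, takes a point from camera to tool coordinates, whose origin is the TCP and whose axes are the flange's). Camera axes: x right, y down, z forward; pixel columns grow to the right and rows downward; lengths in m; the calibration is good to about 2 mm. A picture is of the moment at which its call begins: read the wrist's pose just before it. camera_model takes no time and is no camera call.
- env.sign_off(): hands the job in; it is judged then, once.
The state is a dict: "time_s": time; "qpos": joint angles; "joint_velocities": joint speeds; "effort": joint torques, N m; "tool_pos": TCP position; "tool_rot": TCP orientation; "force": force on the tool from outside, world axes, zero at the start; "wrist_torque": the same for the moment, N m; "grip_width": finger opening in m; "grasp_force": force on a finger pad.
Only numpy, scipy, OpenCV 4.12 (cv2) and the standard library are available. Lean on these libraries where they do the work, as an engineer would, in place of code of your own. Each camera call takes 0.05 s, during which the arm holds its last target. There are 200 camera calls.

## Working session

There is one attempt and no reset: what is moved stays moved. The work goes in short steps, Python scripts to look and compute and a tool call to move; the robot and the scene stay as the last step left them, time stands still between calls to the robot, and variables do not carry over. Pictures are saved under pics/ and viewed, at most 10 in all, crops included, and the job is handed in when it is done.

Besides the shell and the picture viewer there is one more tool, called after "Request:" as a command line: name --argument value ..., lists and objects as JSON in quotes. drive_tool: Moves the arm, as the interface text tells. Its arguments: {"type":"object","properties":{"moves":{"type":"array","items":{"type":"number"}},"squeeze":{"type":"number"}},"required":["moves"]}

```bash
mkdir -p pics
cat > h.py <<'E'
import numpy as np, cv2
from cell import env
def cam(name):
    m=env.camera_model(name); o=env.get_obs(); im,d=env.read_camera(name)
    return im,d,m,o
def world(d,m,o,name):
    K=np.array(m["K"]);k1=m["k1"]
    v,u=np.mgrid[0:480,0:640].astype(float)
    p=np.stack([u,v],-1).reshape(-1,1,2)
    n=cv2.undistortPoints(p,K,np.array([k1,0,0,0.])).reshape(480,640,2)
    P=np.dstack([n*d[...,None],d])
    if "rvec" in m:
        R,_=cv2.Rodrigues(np.array(m["rvec"],float)); return (P-np.array(m["tvec"]).ravel())@R
    from scipy.spatial.transform import Rotation as Ro
    T=np.array(m["tool_from_camera"]); P=P@T[:3,:3].T+T[:3,3]
    return P@Ro.from_euler('xyz',o["tool_rot"],degrees=True).as_matrix().T+np.array(o["tool_pos"])
E
python3 - <<'E'
from h import *
print(env.get_obs())
for n in ("scene","side"):
    im,d,m,o=cam(n); cv2.imwrite(f"pics/{n}.png",im[...,::-1]); W=world(d,m,o,n); np.savez(f"{n}.npz",im=im,W=W,d=d)
E
```

```text
{'time_s': 0.0, 'qpos': array([-73.50546636,  18.43744865,  -4.01646422,  83.1762607 ,
         1.29626038,  78.5375942 ,  -3.25863683]), 'joint_velocities': array([ 0.03732514,  0.09480574,  0.11667743,  0.02423657,  0.04898483,
       -0.02865038,  0.02179496]), 'effort': array([ 8.59646898e-04, -4.91298401e+01, -4.03448185e-01, -3.12510216e+01,
       -6.39889506e-02,  4.41322848e-02,  1.79445210e-04]), 'tool_pos': array([0.17564376, 0.62525357, 0.22146797]), 'tool_rot': array([-1.79894011e+02,  6.61087616e-03,  1.64317752e+02]), 'force': array([ 0.16099185, -0.59179349,  0.81579539]), 'wrist_torque': array([-0.03300032,  0.02701802, -0.01130665]), 'grasp_force': 0.0, 'grip_width': 0.08684393912324806}
```

View pics/scene.png

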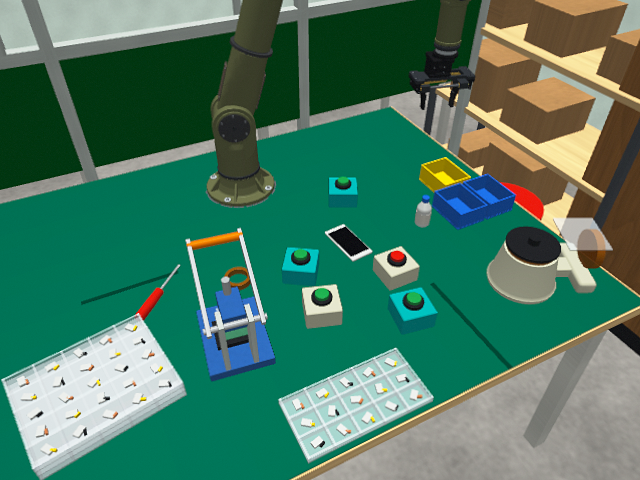

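View pics/side.png

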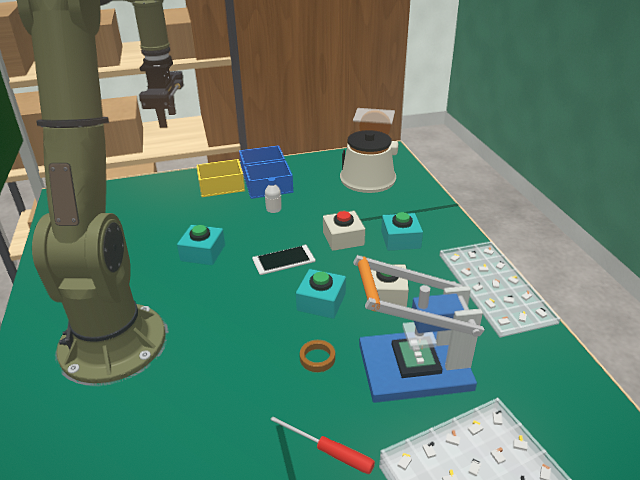

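Green buttons in the scene view are at (343,186), (300,260) and (413,303), all on turquoise boxes, and at (322,297) on a beige box. The beige one matches start_station. The red stop button is at (397,257) on beige, the orange bar runs from (190,244) to (240,235), and the press base is at about (235,350).

Run:
```python
from h import *
for n,boxG,boxR,boxB in (("scene",(300,345,280,312),(380,415,245,268),(185,245,228,250)),("side",None,(330,357,208,228),(350,385,252,310))):
    f=np.load(n+".npz");im=f["im"];W=f["W"];hsv=cv2.cvtColor(im,cv2.COLOR_RGB2HSV);d=f["d"]
    def sel(b,h0,h1,zmin=.0):
        m=np.zeros(d.shape,bool);m[b[2]:b[3],b[0]:b[1]]=1
        return m&(hsv[...,0]>=h0)&(hsv[...,0]<=h1)&(hsv[...,1]>120)&(hsv[...,2]>60)&(d>0)&(W[...,2]>zmin)
    for lab,b,h0,h1,z in (("green",boxG,45,75,.07),("red",boxR,0,8,.07),("bar",boxB,5,20,.15)):
        if b is None: continue
        P=W[sel(b,h0,h1,z)]
        if len(P)<5: print(n,lab,len(P));continue
        print(n,lab,len(P),P.mean(0).round(4),np.percentile(P,[2,98],axis=0).round(4).tolist())
        if lab=="bar":
            c=P.mean(0);u,s,v=np.linalg.svd(P-c);t=(P-c)@v[0];print(" dir",v[0].round(4),"yaw",np.degrees(np.arctan2(v[0,1],v[0,0])).round(2),"len",np.ptp(t),"mid",(c+v[0]*(t.min()+t.max())/2).round(4))
    # blue base top
    m=(hsv[...,0]>100)&(hsv[...,0]<125)&(hsv[...,1]>150)&(abs(W[...,2]-.025)<.006)&(d>0)
    lab_n,lb,st,_=cv2.connectedComponentsWithStats(m.astype(np.uint8))
    Q=W[m];Q=Q[(Q[:,0]>.3)&(np.linalg.norm(Q[:,:2]-W[sel(boxB,5,20,.15)].mean(0)[:2],axis=1)<.4)]
    r=cv2.minAreaRect(Q[:,:2].astype(np.float32)*1000);print(n,"base",len(Q),r)
f=np.load("scene.npz")["im"]
cv2.imwrite("pics/crop.png",cv2.resize(f[225:385,180:440],None,fx=3,fy=3,interpolation=2)[...,::-1])
```

```text
scene green 133 [ 0.6135 -0.0122  0.0744] [[0.5971, -0.0279, 0.0703], [0.6285, 0.0039, 0.078]]
scene red 105 [0.5828 0.2268 0.0741] [[0.5658, 0.2123, 0.0707], [0.5982, 0.2444, 0.0781]]
scene bar 429 [ 0.4919 -0.2206  0.2346] [[0.4775, -0.2747, 0.2256], [0.5026, -0.1658, 0.241]]
 dir [0.142  0.9899 0.    ] yaw 81.83 len 0.12465263074085456 mid [ 0.4921 -0.2193  0.2346]
scene base 1906 ((589.4197998046875, -234.24423217773438), (147.9020233154297, 203.22499084472656), 81.98080444335938)
side red 107 [0.5759 0.2217 0.075 ] [[0.5602, 0.207, 0.0705], [0.5926, 0.2405, 0.0797]]
side bar 476 [ 0.4827 -0.2255  0.2387] [[0.4705, -0.2844, 0.2317], [0.4969, -0.1697, 0.2426]]
 dir [-0.1305 -0.9914 -0.002 ] yaw -97.5 len 0.12979767849952156 mid [ 0.4832 -0.2217  0.2387]
side base 3059 ((585.0719604492188, -237.91452026367188), (152.8876953125, 199.66587829589844), 82.20161437988281)
```

View pics/crop.png

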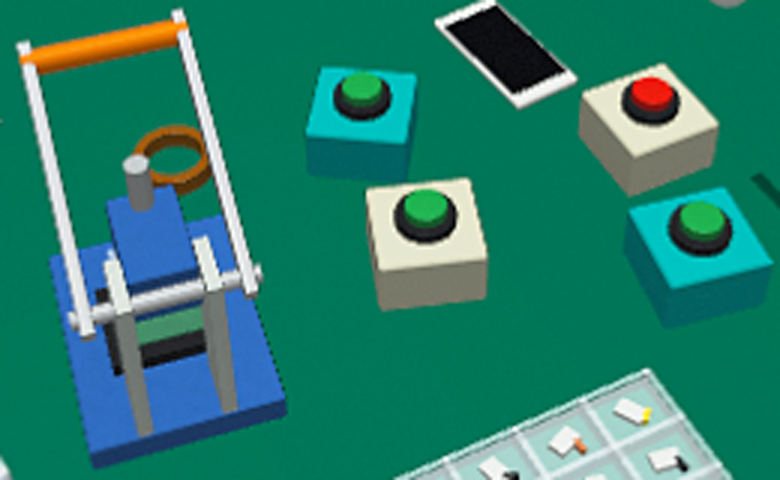

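The crop confirms it: the green button at crop (427,210) sits on a beige box, and the turquoise boxes are decoys. Estimated positions:
- **Start button:** about (0.609, -0.0145, 0.077).
- **Press:** yaw about -8.2°.
- **Bar:** at rest about (0.487, -0.221, 0.232), level about (0.468, -0.219, 0.150).

The base size (about 150 x 201 mm) and bar height both agree with the description. Moving now.

Request:
drive_tool --moves '[-1.1,-0.92,0,0.9,0,-2.2,-1.84,0,1.8,0,-3.3,-2.76,0,2.7,0,-4.4,-3.68,0,3.6,0,-5.5,-4.6,0,4.5,0]'

```text
time_s: 0.72
tool_pos: [0.3386, 0.3873, 0.2223]
tool_rot: [-180.0, 0.0, 119.0]
force: [-0.2, 0.9, 0.6]
grip_width: 0.0448
grasp_force: 0.0
```

```bash
cat > go.py <<'E'
import sys
from h import *
from scipy.spatial.transform import Rotation as Ro
x,y,z,yaw=map(float,sys.argv[1:5])
o=env.get_obs();R=Ro.from_euler('xyz',o["tool_rot"],degrees=True).as_matrix()
s=R.T@(np.array([x,y,z])-o["tool_pos"])/.04
print(o["time_s"],o["tool_pos"].round(4),o["tool_rot"].round(2),o["force"].round(2),"shift",s.round(3),"turn",((o["tool_rot"][2]-yaw+180)%360-180)/10)
E
python3 go.py .609 -.0145 .14 81.8
```

```text
0.725 [0.3386 0.3873 0.2223] [-179.99    0.    119.02] [-0.16  0.94  0.6 ] shift [-12.063   1.04    2.057] turn 3.7217689807597565
```

Request:
drive_tool --moves '[-1.3,0.11,0,0.75,0,-2.6,0.22,0,1.5,0,-3.9,0.33,0,2.25,0,-5.2,0.44,0,3.0,0,-6.5,0.55,0,3.7,0]'

```text
time_s: 1.35
tool_pos: [0.4848, 0.1717, 0.2224]
tool_rot: [-180.0, -0.0, 82.1]
force: [1.1, 0.6, -0.3]
grip_width: 0.0018
grasp_force: 0.0
```

```bash
python3 go.py .609 -.0145 .17 81.8
```

```text
1.35 [0.4848 0.1717 0.2224] [-1.7999e+02 -1.0000e-02  8.2090e+01] [ 1.13  0.55 -0.33] shift [-4.184  3.716  1.308] turn 0.028803387757187694
```

Request:
drive_tool --moves '[-0.95,0.85,0,0,0,-1.9,1.7,0,0,0,-2.9,2.6,0.3,0,0,-3.7,3.3,0.7,0,0,-4.18,3.72,1.0,0,0]'

```text
time_s: 1.98
tool_pos: [0.6097, -0.0152, 0.1814]
tool_rot: [-180.0, 0.1, 82.2]
force: [-0.3, 0.8, 0.0]
grip_width: 0.0004
grasp_force: 0.0
```

Request:
drive_tool --moves '[0,0,0,0,0,0,0,0,0,0]'

```text
time_s: 2.22
tool_pos: [0.6091, -0.0111, 0.1825]
tool_rot: [-180.0, -0.0, 82.4]
force: [-0.4, 0.6, 0.8]
grip_width: 0.0002
grasp_force: 0.0
```

```bash
python3 go.py .609 -.0145 .12 81.8
python3 - <<'E'
from h import *
im,d,m,o=cam("wrist"); cv2.imwrite("pics/w1.png",im[...,::-1]); W=world(d,m,o,"wrist")
hsv=cv2.cvtColor(im,cv2.COLOR_RGB2HSV)
M=(hsv[...,0]>=45)&(hsv[...,0]<=75)&(hsv[...,1]>120)&(hsv[...,2]>60)&(W[...,2]>.072)&(W[...,2]<.085)&(d>0)
n,l,st,c=cv2.connectedComponentsWithStats(M.astype(np.uint8))
for i in range(1,n):
    if st[i,4]>100: P=W[l==i];print(st[i],c[i],P.mean(0).round(4),np.percentile(P,[1,99],axis=0).round(4).tolist())
E
```

```text
2.225 [ 0.6091 -0.0111  0.1825] [-1.7996e+02 -5.0000e-02  8.2370e+01] [-0.38  0.61  0.77] shift [-0.086  0.011  1.563] turn 0.05727144431936324
[  66  216   52   53 2054] [ 91.46835443 242.47224927] [0.4608 0.004  0.0771] [[0.4438, -0.0126, 0.0746], [0.4766, 0.0202, 0.0788]]
[295 233  51  27 570] [322.33333333 249.69649123] [ 0.6113 -0.0208  0.0769] [[0.5949, -0.0269, 0.0753], [0.6267, -0.0129, 0.0784]]
```

View pics/w1.png

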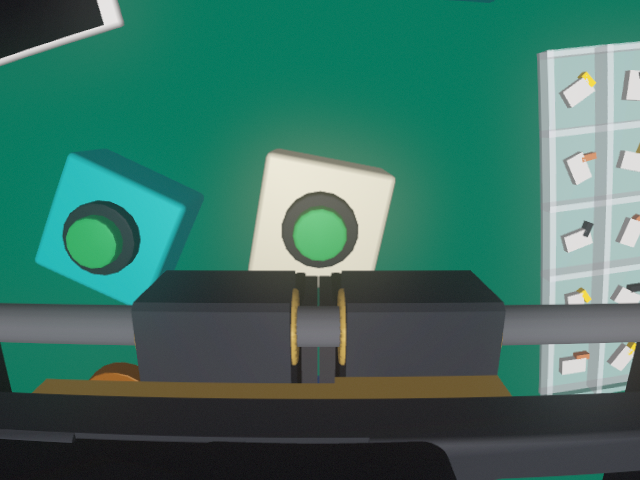

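The wrist view shows the beige box's green button at (320,235), centre about (0.611, -0.011). The turquoise decoy is at (92,242). The TCP is already above the right button, so I'm descending.

Request:
drive_tool --moves '[0,0,0.8,0,0,0,0,1.6,0,0,0,0,2.2,0,0,0,0,2.5,0,0,0,0,2.5,0,0]'

```text
time_s: 2.9
tool_pos: [0.6091, -0.0113, 0.0825]
tool_rot: [-180.0, -0.0, 82.4]
force: [0.6, 0.1, -0.0]
grip_width: 0.0001
grasp_force: 0.0
```

```bash
python3 go.py .611 -.011 .0700 82.4
```

```text
2.9 [ 0.6091 -0.0113  0.0825] [-1.7996e+02 -2.0000e-02  8.2390e+01] [ 0.59  0.06 -0.01] shift [0.015 0.046 0.312] turn -0.0008277222824176533
```

Accurate tracking. I'm pressing in fine steps.

Request:
drive_tool --moves '[0,0.05,0.15,0,0,0,0.05,0.22,0,0,0,0.05,0.27,0,0,0,0.05,0.3,0,0,0,0.05,0.3,0,0]'

```text
time_s: 3.52
tool_pos: [0.6127, -0.0124, 0.0715]
tool_rot: [179.8, -0.0, 82.3]
force: [2.0, 0.9, 5.3]
grip_width: 0.0005
grasp_force: 2.4
```

Request:
drive_tool --moves '[0,0,0.05,0,0,0,0,0.08,0,0,0,0,0.08,0,0]'

```text
time_s: 3.9
tool_pos: [0.6129, -0.0124, 0.0711]
tool_rot: [179.8, -0.1, 82.3]
force: [-3.8, 2.2, 21.2]
grip_width: 0.0007
grasp_force: 10.7
```

Bottomed out: force jumped to 21 N. I'm releasing straight up and opening the fingers higher.

Request:
drive_tool --moves '[0,0,-0.3,0,0,0,0,-1.5,0,0,0,0,-3.0,0,0,0,0,-4.4,0,87,0,0,-5.5,0,87]'

```text
time_s: 4.53
tool_pos: [0.6105, -0.0132, 0.2889]
tool_rot: [-179.9, 0.0, 82.3]
force: [0.9, 0.0, -0.7]
grip_width: 0.0134
grasp_force: 0.0
```

```bash
python3 go.py .487 -.221 .29 81.8
python3 - <<'E'
from h import *
im,d,m,o=cam("scene"); W=world(d,m,o,"scene");hsv=cv2.cvtColor(im,cv2.COLOR_RGB2HSV)
s=np.s_[280:312,300:345];M=(hsv[s][...,0]>=45)&(hsv[s][...,0]<=75)&(hsv[s][...,1]>120)&(hsv[s][...,2]>60)&(W[s][...,2]>.06)
print(M.sum(),W[s][M].mean(0),np.percentile(W[s][M][:,2],[2,98]))
E
```

```text
4.525 [ 0.6105 -0.0132  0.2889] [-1.7993e+02  3.0000e-02  8.2280e+01] [ 0.86  0.02 -0.7 ] shift [-5.562 -2.36  -0.023] turn 0.047627754708969405
154 [ 0.62415566 -0.01758613  0.08560094] [0.06524023 0.07841271]
```

The button is back up, with its top at about 0.078 as before. Moving above the bar.

Request:
drive_tool --moves '[-1.3,-0.55,0,0,87,-2.6,-1.1,0,0,87,-3.9,-1.65,0,0,87,-5.0,-2.1,0,0,87,-5.55,-2.35,0,0,87]'

```text
time_s: 5.2
tool_pos: [0.4853, -0.2231, 0.2863]
tool_rot: [-179.8, -0.0, 82.0]
force: [0.4, 0.2, 0.9]
grip_width: 0.0664
grasp_force: 0.0
```

Request:
drive_tool --moves '[0,0,0,0,87,0,0,0,0,87]'

```text
time_s: 5.45
tool_pos: [0.4889, -0.2184, 0.2866]
tool_rot: [-179.9, -0.0, 82.4]
force: [0.1, 1.1, -0.5]
grip_width: 0.0839
grasp_force: 0.0
```

```bash
python3 go.py .487 -.221 .213 81.8
python3 - <<'E'
from h import *
im,d,m,o=cam("wrist"); cv2.imwrite("pics/w2.png",im[...,::-1]); W=world(d,m,o,"wrist")
hsv=cv2.cvtColor(im,cv2.COLOR_RGB2HSV)
M=(hsv[...,0]>=5)&(hsv[...,0]<=20)&(hsv[...,1]>120)&(W[...,2]>.22)&(W[...,2]<.25)&(d>0)
P=W[M];print(len(P),P.mean(0),np.percentile(P,[1,99],axis=0).round(4).tolist())
E
```

```text
5.45 [ 0.4889 -0.2184  0.2866] [-1.7992e+02 -4.0000e-02  8.2420e+01] [ 0.13  1.09 -0.49] shift [-0.072 -0.035  1.84 ] turn 0.061656921627320574
6219 [ 0.48882672 -0.20754995  0.23977035] [[0.4736, -0.2785, 0.2337], [0.5018, -0.1599, 0.2427]]
```

View pics/w2.png

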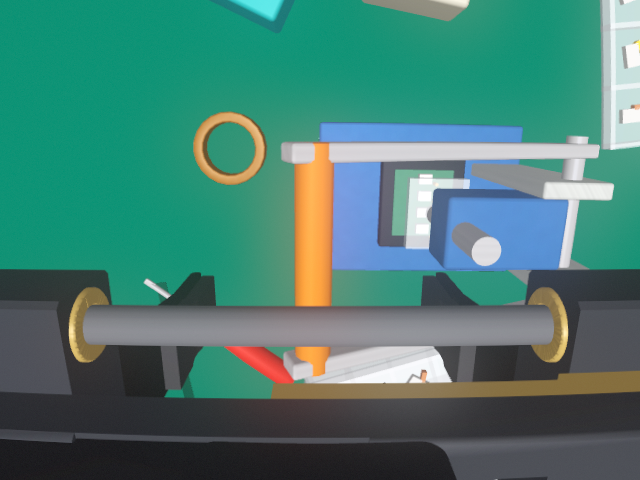

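The bar at column 315 is centred between the fingers. It spans y from -0.28 to -0.16, and the TCP is near its middle. Descending to straddle it, then closing.

Request:
drive_tool --moves '[0,0,0.6,0,87,0,0,1.2,0,87,0,0,1.7,0,87,0,0,1.84,0,87,0,0,1.84,0,87]'

```text
time_s: 6.12
tool_pos: [0.489, -0.2193, 0.2137]
tool_rot: [-180.0, 0.0, 82.4]
force: [-0.5, 0.0, 0.5]
grip_width: 0.0871
grasp_force: 0.0
```

Request:
drive_tool --moves '[0,0,0,0,18,0,0,0,0,18,0,0,0,0,18,0,0,0,0,18,0,0,0,0,18]' --squeeze 35

```text
time_s: 6.75
tool_pos: [0.4886, -0.2201, 0.2138]
tool_rot: [180.0, -0.0, 82.3]
force: [0.3, -0.4, 0.8]
grip_width: 0.0449
grasp_force: 0.0
```

Request:
drive_tool --moves '[0,0,0,0,10,0,0,0,0,10,0,0,0,0,10,0,0,0,0,10,0,0,0,0,10]'

```text
time_s: 7.38
tool_pos: [0.486, -0.2197, 0.2135]
tool_rot: [-179.7, -0.1, 82.3]
force: [-6.9, 1.1, 4.2]
grip_width: 0.0189
grasp_force: 35.0
```

Request:
drive_tool --moves '[0,-0.14,0.19,0,10,0,-0.22,0.39,0,10,0,-0.28,0.59,0,10,0,-0.34,0.79,0,10,0,-0.38,1.0,0,10]'

```text
time_s: 8.0
tool_pos: [0.474, -0.218, 0.1755]
tool_rot: [179.9, -0.1, 82.3]
force: [-4.2, 2.2, 11.4]
grip_width: 0.0191
grasp_force: 35.1
```

```bash
cat > bar.py <<'E'
from h import *
for n in ("scene","side"):
    im,d,m,o=cam(n); W=world(d,m,o,n);hsv=cv2.cvtColor(im,cv2.COLOR_RGB2HSV)
    M=(hsv[...,0]>=5)&(hsv[...,0]<=20)&(hsv[...,1]>150)&(W[...,2]>.1)&(W[...,2]<.26)&(abs(W[...,0]-.48)<.05)&(abs(W[...,1]+.22)<.1)&(d>0)
    P=W[M];print(n,len(P),P.mean(0).round(4),np.percentile(P,[2,98],axis=0).round(4).tolist())
    cv2.imwrite(f"pics/bar_{n}_{o['time_s']:.1f}.png",cv2.resize(im[210:410,150:350] if n=="scene" else im[220:420,300:500],None,fx=3,fy=3)[...,::-1])
print(o["tool_pos"],o["tool_rot"],o["force"])
E
python3 bar.py
```

```text
scene 106 [ 0.4753 -0.2421  0.2013] [[0.4611, -0.2772, 0.1899], [0.4893, -0.1585, 0.253]]
side 369 [ 0.4692 -0.2397  0.2013] [[0.458, -0.2836, 0.1895], [0.4839, -0.1734, 0.2054]]
[ 0.47372455 -0.21794832  0.17446832] [ 1.79930348e+02 -6.17548090e-02  8.23008018e+01] [-3.22913851  1.27746018  8.89503429]
```

The bar is following: its top is at 0.205, so its centre is about 0.195. Continuing towards level.

Request:
drive_tool --moves '[0,-0.06,0.22,0,10,0,-0.1,0.44,0,10,0,-0.13,0.66,0,10,0,-0.15,0.88,0,10,0,-0.16,1.0,0,10]'

```text
time_s: 8.72
tool_pos: [0.469, -0.2173, 0.1357]
tool_rot: [179.8, -0.0, 82.3]
force: [-2.4, 1.1, 12.0]
grip_width: 0.0185
grasp_force: 34.8
```

Request:
drive_tool --moves '[0,0,0.05,0,10,0,0,0.05,0,10]'

```text
time_s: 8.98
tool_pos: [0.4689, -0.2173, 0.1339]
tool_rot: [179.8, -0.0, 82.3]
force: [-1.8, 1.3, 11.4]
grip_width: 0.0183
grasp_force: 34.7
```

```bash
python3 bar.py; ls pics
```

```text
scene 98 [ 0.47   -0.2399  0.1622] [[0.4556, -0.2751, 0.1515], [0.4869, -0.158, 0.2224]]
side 358 [ 0.464  -0.239   0.1635] [[0.4526, -0.2833, 0.1543], [0.4787, -0.1761, 0.1675]]
[ 0.46896927 -0.21728278  0.13398895] [ 1.79779199e+02 -4.98079657e-02  8.23233060e+01] [-1.7992129   1.23118673 11.3944588 ]
bar_scene_8.0.png
bar_scene_9.0.png
bar_side_8.1.png
bar_side_9.0.png
crop.png
scene.png
side.png
w1.png
w2.png
```

```bash
cat > arm.py <<'E'
from h import *
yaw=np.radians(-8.0);ex=np.array([np.cos(yaw),np.sin(yaw)]);ey=np.array([-ex[1],ex[0]]);pv=np.array([.667,-.2475])
def fit(W,d,im,n):
    q=W[...,:2]-pv;X=q@ex;Y=q@ey;Z=W[...,2]
    sat=cv2.cvtColor(im,cv2.COLOR_RGB2HSV)[...,1]
    for s in (1,-1):
        M=(d>0)&(abs(Y-s*.058)<.016)&(X>-.17)&(X<-.03)&(Z>.12)&(Z<.26)&(sat<60)
        x,z=X[M],Z[M]
        b=[(c,np.percentile(z[abs(x-c)<.01],90)) for c in np.arange(-.16,-.03,.02) if (abs(x-c)<.01).sum()>5]
        b=np.array(b)
        if len(b)>2: p=np.polyfit(b[:,0],b[:,1],1);print(n,s,M.sum(),"slope rad",-np.arctan(p[0]).round(4),"z@pivot",p[1].round(4))
if __name__=="__main__":
    for n in("scene","side"):
        f=np.load(n+".npz");fit(f["W"],f["d"],f["im"],n+" rest")
        im,d,m,o=cam(n);fit(world(d,m,o,n),d,im,n+" now")
E
python3 arm.py
```

```text
scene rest 1 304 slope rad 0.4118 z@pivot 0.1627
scene rest -1 301 slope rad 0.4151 z@pivot 0.1621
scene now 1 226 slope rad 0.0309 z@pivot 0.1581
scene now -1 207 slope rad 0.0219 z@pivot 0.1591
side rest 1 736 slope rad 0.4258 z@pivot 0.1594
side rest -1 854 slope rad 0.4181 z@pivot 0.1603
side now 1 344 slope rad 0.0316 z@pivot 0.158
side now -1 787 slope rad 0.0195 z@pivot 0.1601
```

View pics/bar_side_9.0.png

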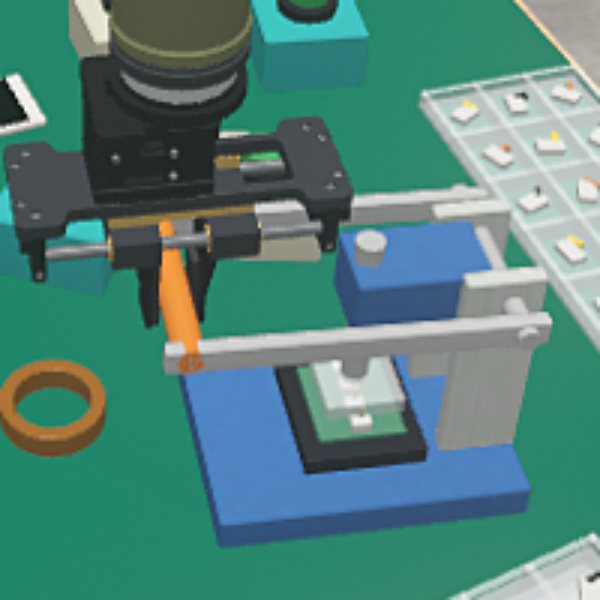

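The picture shows the bar held in the fingers and the arms almost level. The arm fits give about 0.026 rad left, roughly 5 mm at the bar. Their rest readings of about 0.418 confirm the method.

Request:
drive_tool --moves '[0,0,0.07,0,10,0,0,0.13,0,10,0,0,0.13,0,10,0,0,0.13,0,10]' --squeeze 38

```text
time_s: 9.68
tool_pos: [0.4689, -0.2173, 0.1288]
tool_rot: [179.8, -0.1, 82.3]
force: [-2.6, 2.4, 11.6]
grip_width: 0.0178
grasp_force: 37.4
```

```bash
python3 arm.py|grep now; python3 bar.py
```

```text
scene now 1 223 slope rad 0.0079 z@pivot 0.1579
scene now -1 200 slope rad -0.0028 z@pivot 0.1593
side now 1 339 slope rad -0.0163 z@pivot 0.1595
side now -1 790 slope rad -0.005 z@pivot 0.1602
scene 100 [ 0.4706 -0.2384  0.1565] [[0.4554, -0.2747, 0.1441], [0.4881, -0.1576, 0.205]]
side 331 [ 0.4641 -0.2367  0.1596] [[0.4524, -0.2788, 0.1529], [0.4787, -0.1769, 0.1819]]
[ 0.46890044 -0.21724842  0.12877363] [ 1.79789940e+02 -5.35392469e-02  8.23242670e+01] [-1.26663113  1.7372258  11.13328184]
```

Level within about 0.005 rad. I'm holding for over a second to check that nothing creeps.

Request:
drive_tool --moves '[0,0,0,0,10,0,0,0,0,10,0,0,0,0,10,0,0,0,0,10,0,0,0,0,10]'

```text
time_s: 10.5
tool_pos: [0.4689, -0.2173, 0.1288]
tool_rot: [179.8, -0.1, 82.3]
force: [-2.0, 2.3, 12.7]
grip_width: 0.0182
grasp_force: 37.4
```

Request:
drive_tool --moves '[0,0,0,0,10,0,0,0,0,10,0,0,0,0,10,0,0,0,0,10,0,0,0,0,10]'

```text
time_s: 11.12
tool_pos: [0.4689, -0.2173, 0.1288]
tool_rot: [179.8, -0.1, 82.3]
force: [-2.3, 2.3, 11.4]
grip_width: 0.0181
grasp_force: 37.4
```

```bash
python3 arm.py|grep now; python3 bar.py
```

```text
scene now 1 222 slope rad -0.0011 z@pivot 0.1586
scene now -1 201 slope rad 0.0061 z@pivot 0.1586
side now 1 341 slope rad -0.0035 z@pivot 0.1579
side now -1 792 slope rad -0.0036 z@pivot 0.16
scene 100 [ 0.4709 -0.2391  0.1569] [[0.4568, -0.2743, 0.1455], [0.4867, -0.1583, 0.2084]]
side 354 [ 0.4638 -0.2393  0.1591] [[0.452, -0.283, 0.1481], [0.4788, -0.1767, 0.1634]]
[ 0.46887953 -0.21726415  0.12876178] [ 1.79793145e+02 -5.08520074e-02  8.23218527e+01] [-2.26997203  2.23978611 12.48011088]
```

Steady and level. Handing in.

```bash
python3 -c "
from cell import env
print(env.sign_off())"
```

```text
the job is handed in; nothing more can be done
None
```

I pressed the green start button fully down and it came back up; the lever is now held level (within about 0.005 rad, steady for over a second). The red stop button and the loose things were not touched, and the job was handed in at about 11 s.

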